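Find the air key left latched and release it

TASK

One of the four identical push-push keys on the bench air station has been left latched down, so its outlet is still on. With a fingertip, tap every key lightly in turn along the row, starting at the regulator end, to feel which one is latched (it sits a little lower and does not give), and only then press that one right down so that it releases and comes up; finish with all four keys up. Do not push any of the other keys far enough to switch it on, and do not pick up or shift any of the things standing around.

Things in the scene. Friction and masses are not known exactly. Their poses are not given: they have to be found in the camera images.
- station: bench air station, fixed: grey base plate 120 x 330 x 8 mm, on it an aluminium manifold with a row of four key valves on top, a quick coupler in front of each, and a pressure regulator at one end. Origin on the table under the middle of the key row; y runs along the row towards the regulator (the robot's left), x away from the couplers, z up. Highest point 120 mm (regulator knob)
- key_row (a point): middle of the key row, 111 mm above the table (height of a free key's top), axes as the station's. Key centres lie at y = +69 (first, next to the regulator), +23, -23, -69 mm (fourth), x = 0; housings' tops are 14 mm lower. A free key starts to give at 1 N, then 0.5 N per mm; pushed down more than 5.5 mm (3.7 N) it switches its outlet on, a fault. All keys bottom 8.5 mm down, at 5.3 N
- regulator (a point): centre of the top of the regulator's black ribbed knob (34 mm across, 120 mm above the table), 166 mm from the middle of the key row and 97 mm past the first key; below it a round gauge looks to the front
- key_1: first of four identical light-grey push-push keys, counted from the regulator; any one may be the latched one. Top 34 mm (station x) x 26 mm (y); origin at the centre of the top face. Free: top 111 mm above the table. Latched: about 107 mm, feels solid up to 3 N; pressed 2.5 mm deeper (4.3 N) or to the bottom its catch lets go and it springs up as the finger leaves
- key_2: second of four identical light-grey push-push keys, counted from the regulator; any one may be the latched one. Top 34 mm (station x) x 26 mm (y); origin at the centre of the top face. Free: top 111 mm above the table. Latched: about 107 mm, feels solid up to 3 N; pressed 2.5 mm deeper (4.3 N) or to the bottom its catch lets go and it springs up as the finger leaves
- key_3: third of four identical light-grey push-push keys, counted from the regulator; any one may be the latched one. Top 34 mm (station x) x 26 mm (y); origin at the centre of the top face. Free: top 111 mm above the table. Latched: about 107 mm, feels solid up to 3 N; pressed 2.5 mm deeper (4.3 N) or to the bottom its catch lets go and it springs up as the finger leaves
- key_4: fourth of four identical light-grey push-push keys, counted from the regulator; any one may be the latched one. Top 34 mm (station x) x 26 mm (y); origin at the centre of the top face. Free: top 111 mm above the table. Latched: about 107 mm, feels solid up to 3 N; pressed 2.5 mm deeper (4.3 N) or to the bottom its catch lets go and it springs up as the finger leaves
- carton: loose bystander: cardboard box of staples, 45 x 75 x 28 mm, in front of the station; origin at the centre of its underside
- spool: loose bystander: spool of twine, 48 mm across, 60 mm tall, in front of the station; origin at the centre of its underside
- tin: loose bystander: closed steel tin of tacks, 58 mm across, 50 mm tall, just past the end of the row away from the regulator; origin at the centre of its underside
- coil: loose bystander: hour-glass upholstery spring of dark wire, 72 mm across, 90 mm tall, standing behind the station; origin at the centre of its underside
- hammer: loose bystander: hammer, 270 mm long, lying at the left
- cutters: loose bystander: side cutters with red grips, 165 mm long, 12 mm thick, lying behind the station
- stapler: loose bystander: air staple gun, about 180 x 120 x 40 mm, lying on its side at the right

How it is judged:
By the outcome, as a careful person would: the job done as asked, in the order asked, and still so for the second after the job is handed in, with the robot touching nothing.
It also fails if it takes over 48 s, if anything falls off the work surface, if the arm or the gripper's body presses on something with over 40 N, if the wrist force passes 120 N, or if a joint passes its speed limit or range.

ROBOT

A 6-joint arm with a two-finger parallel gripper is mounted at the origin on the work surface. World frame = base frame: x ahead of the robot, y to its left, z up, the work surface at z = 0. Lengths are in mm, angles in rad, forces in N, time in s.
With the tool pointing down it reaches from about 400 to 925 mm from the base axis. Payload 12.5 kg.
Tool frame: the origin (TCP) lies midway between the tips of the shut fingers; the grasp point (between the pads) lies 19 mm behind it; z points along the fingers, y is the direction in which the jaws open and shut (so a half turn about z gives the same grasp; the last joint's range is limited). The gripper opens to 95 mm and grips with 3 to 60 N. Pads are 20 mm wide; open, the fingers measure 119 mm over their backs; the gripper's body (75 mm by 180 mm) begins 59 mm behind the grasp point.
Start: joints at [-0.106, 0.491, 1.559, -0, 1.092, -0.106], TCP at [625.017, 0.021, 214.661] pointing down, gripper open.
Joint ranges: [-3.1, 3.1], [-0.84, 2.19], [0.05, 2.79], [-1.13, 4.28], [0.06, 2.93], [-2.69, 2.69]. Speed limits (rad/s): [2.22, 2.22, 2.79, 3.14, 3.14, 3.14].

INTERFACE

Orientations are given as [roll, pitch, yaw] about the fixed x, y, z axes, in that order (R = Rz(yaw) Ry(pitch) Rx(roll)).
In Python, from cell import env gives the robot as it stands.
- The arm moves only by the tool drive_tool, never from a script. Its argument "increments" is a list of rows, each a list of 2 entries, a list of its own where there are three numbers: the shift along the tool's x, y, z as a fraction of full scale, then the turn, a rotation vector about the tool's x, y, z as a fraction of full scale. In form: [[[x, y, z], [ax, ay, az]], ...]. A call has 1 to 5 rows; each row shifts and turns the commanded pose from where the row before left it, along the tool's axes as they then stand; what a row does not reach is not made up. Full scale, the value 1, is 30 mm for a shift and 0.08 rad for a turn. A row lasts 1/12 s, in which the tool goes at most 41.7 mm and 7.16 degrees, less where a joint would pass 70% of its speed; a pose out of reach is approached as far as the arm can. A call with a number of a shift or a turn outside -1 to 1 is refused whole. A call with a gripper value outside its range is refused whole. "jaw" is the opening, from -1 (shut) to 1 (fully open), so that 0 is half open, set as the call begins (left out, the last holds). The fingers move at their own pace and stop on an object; the grip force is fixed at half the most. Time passes only in rows, so rows that do not move let the fingers close. It gives the time, the measured TCP pose, the force and the opening at its end, in the units of the state.
- env.state(): the state, without advancing time (a new reading comes with each control period).
- env.read_camera(name): name is "scene" or "side" or "wrist"; returns a dict with "pixels" (420x560x3 uint8, blue, green, red), "vertical_fov" (degrees; the focal length in pixels is half the picture's height over the tangent of half this angle, whatever the lens; pixels are square), "cx", "cy" (the principal point, pixels), "world_to_cam" (4x4, takes a point from world to camera coordinates). Camera axes: x right, y down, z forward; pixel columns grow to the right and rows downward; lengths in mm; the calibration is good to about 2 mm. A picture is of the moment at which its call begins. There is no depth.
- env.job_done(): hands the job in, once; it reports no verdict.
Trained networks look in a picture, given as the dict that the camera call returned (one of the last four; its "shot" number tells which), for a name from the list of things; names that differ only in an ending like _2 or _b are one class to them, and where a whole thing is asked for, a point or a joint stands for the part that bears it (a point fixed in the world has none). Each returns a list of dicts, best first, with "score" (0 to 1); they miss things now and then, are a little off and sometimes report something else, mostly with a low value. They report only what shows in the picture. A call takes as long as a camera call.
- env.boxes_of(target, picture): "point" ([x, y, z] in mm, in world coordinates, good to about 4 mm: the middle of the surface that is visible of it).
- env.tip_of(target, picture): "point" ([x, y, z] in mm, in world coordinates, good to about 4 mm: a listed point, or the origin of a listed thing).
The state is a dict: "t": time; "joints": joint angles; "qvel": joint speeds; "tau": joint torques, N m; "eef_pos": TCP position; "tcp_rot": TCP orientation; "ft_force": force on the tool from outside, world axes, zero at the start; "moment": the same for the moment, N m; "opening": opening from 0.0 (shut) to 1.0 (fully open).
Only numpy, scipy, OpenCV 4.12 (cv2) and the standard library are available. Lean on these libraries where they do the work, as an engineer would, in place of code of your own. Each camera call takes 0.05 s, during which the arm holds its last target.

## Working session

There is one attempt and no reset: what is moved stays moved. The work goes in short steps, Python scripts to look and compute and a tool call to move; the robot and the scene stay as the last step left them, time stands still between calls to the robot, and variables do not carry over. Pictures are saved under pics/ and viewed, and the job is handed in when it is done.

Besides the shell and the picture viewer there is one more tool, called after "Call:" by a JSON object that holds its "fn" and its "kwargs". drive_tool: Moves the arm, as the interface text tells. Its arguments: {"type":"object","properties":{"increments":{"type":"array","items":{"type":"array"}},"jaw":{"type":"number"}},"required":["increments"]}

```bash
mkdir -p pics; ls; cat > h.py <<'E'
from cell import env
import cv2,numpy as np
def snap(n,f):
    p=env.read_camera(n); cv2.imwrite('pics/'+f,p['pixels']); return p
def proj(p,X):
    c=p['world_to_cam']@np.append(X,1); f=p['pixels'].shape[0]/2/np.tan(np.radians(p['vertical_fov'])/2)
    return c[:2]/c[2]*f+[p['cx'],p['cy']]
E
python3 - <<'E'
from h import *
print(env.state())
for n in ['scene','side','wrist']:
    p=snap(n,n+'0.png')
    for t in ['key_row','regulator','key_1','station','tin','coil']:
        for r in env.tip_of(t,p)[:4]: print(n,t,np.round(r['point'],1),round(r['score'],2))
E
```

```text
pics
{'t': 0.0, 'joints': array([-1.05594251e-01,  4.91570545e-01,  1.55944428e+00,  2.27377537e-05,
        1.09168677e+00, -1.05591622e-01]), 'qvel': array([ 0.00120959,  0.0003038 ,  0.00034567, -0.00019144, -0.00099747,
        0.00090918]), 'tau': array([-9.52334158e-04, -6.12640929e+01, -2.58175153e+01,  6.92750537e-02,
        4.83079045e-02, -1.38641695e-05]), 'eef_pos': array([6.24762867e+02, 5.69659882e-02, 2.14056700e+02]), 'tcp_rot': array([-3.14049201e+00, -1.36931569e-04,  1.57078313e+00]), 'ft_force': array([-0.38580751,  0.39209173,  0.94431566]), 'moment': array([-0.03416998,  0.04763116, -0.00602817]), 'opening': 1.0013823893586056}
scene key_row [ 539.3 -107.5  109.4] 0.86
scene regulator [509.5  57.8 119. ] 0.6
scene regulator [498.7 428.   -0.5] 0.24
scene key_1 [540.9 -84.9 111.8] 0.63
scene key_1 [ 546.1 -124.1  114.8] 0.6
scene key_1 [420.2 -62.6  -1.2] 0.49
scene key_1 [ 549.1 -169.3  102.9] 0.41
scene station [ 539.9 -104.6    4.3] 0.76
scene tin [529.8 -38.1 108.9] 0.67
scene tin [ 5.644e+02 -2.597e+02  3.000e-01] 0.6
scene coil [ 653.4 -119.1   -1.5] 0.81

[... 221 characters left out ...]
 [ 539.  -106.     3.4] 0.67
side key_1 [528.2 -40.9 109.9] 0.66
side key_1 [540.8 -80.2 109.9] 0.53
side station [ 538.4 -108.     1.1] 0.64
side tin [ 560.3 -258.6   -1.2] 0.84
side coil [ 654.8 -119.6   -3.1] 0.79
side coil [ 445.4 -174.5   -4.9] 0.28
wrist key_row [ 538.3 -102.2  112.4] 0.63
wrist regulator [513.2  59.8 124.4] 0.6
wrist regulator [ 542.9 -124.5  110.2] 0.31
wrist key_1 [ 543.7 -124.5  106.7] 0.83
wrist key_1 [525.4 -39.8 111.9] 0.77
wrist key_1 [535.2 -81.5 108.3] 0.76
wrist key_1 [ 552.3 -174.2  106.1] 0.69
wrist station [ 540.  -104.7    3.9] 0.55
wrist tin [ 564.5 -257.5    1.7] 0.64
wrist tin [509.4  61.9 122.3] 0.28
wrist coil [ 6.556e+02 -1.212e+02  3.000e-01] 0.58
```

View pictures.

View pics/scene0.png

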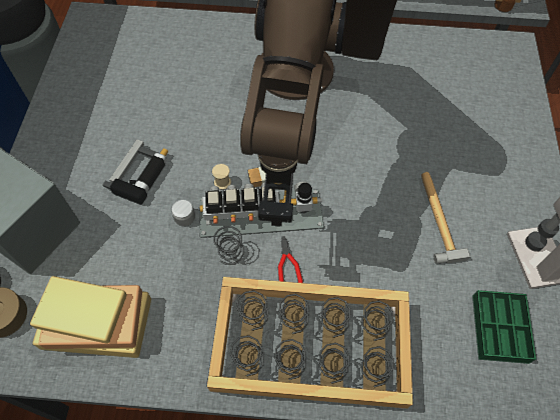

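View pics/side0.png

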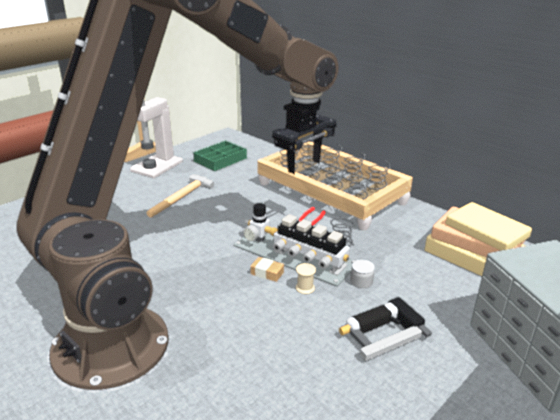

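View pics/wrist0.png

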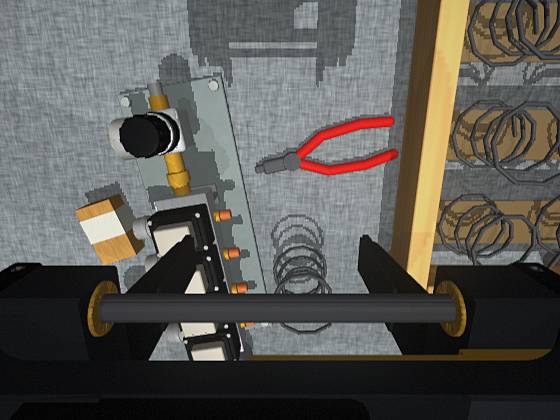

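Row direction is about yaw 0.157, and key 1 is at about (528, -37). I'll shut the fingers, align the tool with the row and go above key 1.

Call:
{"fn": "drive_tool", "kwargs": {"increments": [[[0, 0, 0], [0, 0, -1]], [[0, 0, 0], [0, 0, -0.96]], [[-0.24, -1, 0.5], [0, 0, 0]], [[-0.24, -1, 0.5], [0, 0, 0]], [[-0.23, -1, 0.5], [0, 0, 0]]], "jaw": -1}}

```text
t: 1.47
eef_pos: [538.3, -35.2, 169.1]
tcp_rot: [3.141, 0.0, 1.728]
ft_force: [0.3, -0.8, -0.3]
opening: 0.711
```

Call:
{"fn": "drive_tool", "kwargs": {"increments": [[[0, -0.36, 0.5], [0, 0, 0]], [[0, 0, 0], [0, 0, 0]], [[0, 0, 0], [0, 0, 0]], [[0, 0, 0], [0, 0, 0]], [[0, 0, 0], [0, 0, 0]]]}}

```text
t: 1.88
eef_pos: [530.1, -36.6, 155.4]
tcp_rot: [3.14, 0.001, 1.728]
ft_force: [-0.4, 0.3, 0.8]
opening: 0.354
```

```bash
python3 - <<'E'
from h import *
o=np.array([539.2,-105.1,111]);u=np.array([-.157,.987,0]);v=np.array([.987,.157,0])
s=env.state();print(s['t'],s['eef_pos'],s['tcp_rot'],s['ft_force'],s['opening'])
for n in ['side','wrist','scene']:
    p=snap(n,n+'1.png')
    for t in ['key_row','regulator']:
        for r in env.tip_of(t,p)[:2]: print(n,t,np.round(r['point'],1),round(r['score'],2))
    im=p['pixels'].copy()
    for y in (69,23,-23,-69):
        q=[proj(p,o+u*(y+a)+v*b) for a,b in((13,17),(13,-17),(-13,-17),(-13,17))]
        cv2.polylines(im,[np.int32(np.round(q))],True,(0,0,255),1)
    im=cv2.resize(im,None,fx=3,fy=3,interpolation=cv2.INTER_CUBIC)
    c=np.int32(proj(p,o)*3); im=im[max(0,c[1]-300):c[1]+300,max(0,c[0]-400):c[0]+400]
    cv2.imwrite(f'pics/z_{n}1.png',im)
E
```

```text
1.8833 [530.12179555 -36.59514533 155.43474601] [3.13975510e+00 5.97081755e-04 1.72805973e+00] [-0.44067201  0.3280502   0.80236158] 0.35426014777719333
side key_row [ 543.  -107.   111.1] 0.86
side key_row [514.3  57.5 125.7] 0.73
wrist key_row [ 540.2 -102.5  114.9] 0.95
wrist regulator [511.4  60.  124.5] 0.72
scene key_row [ 540.3 -107.1  111.6] 0.7
scene regulator [510.6  58.1 118.4] 0.76
```

View pics/z_wrist1.png

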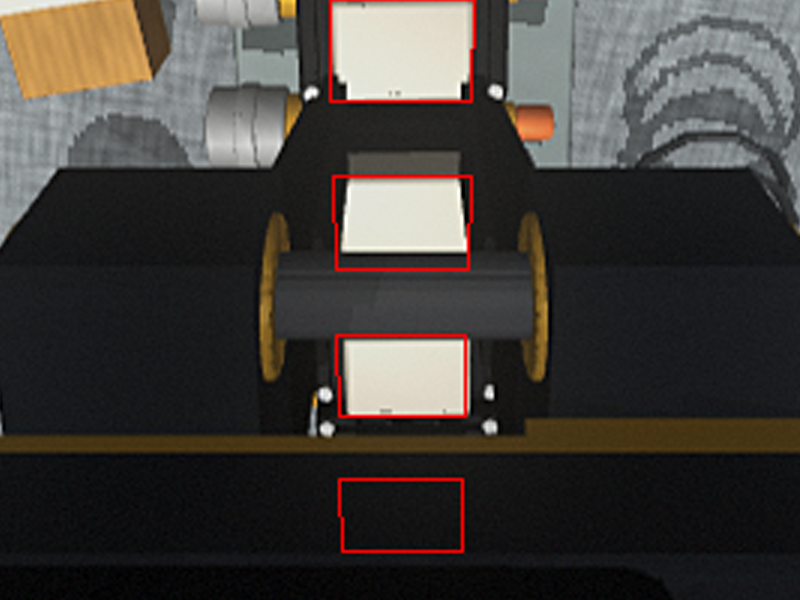

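View pics/z_side1.png

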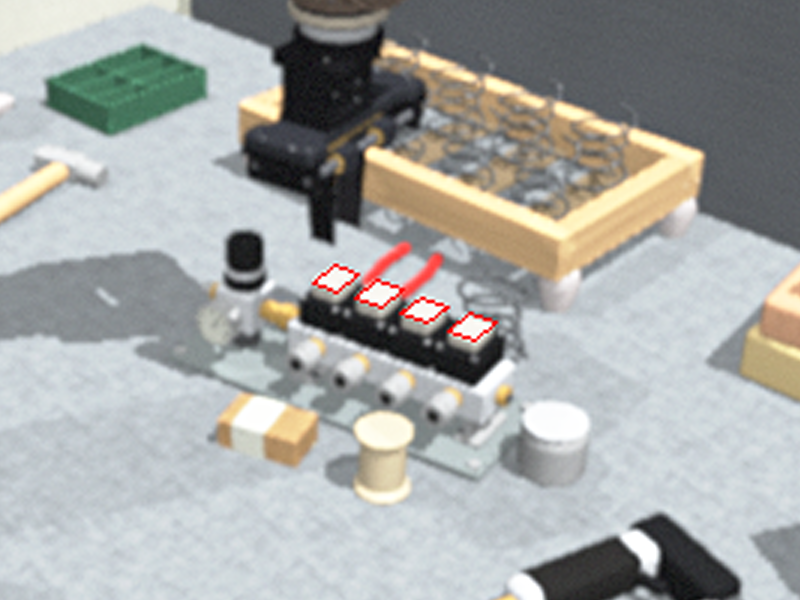

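View pics/z_scene1.png

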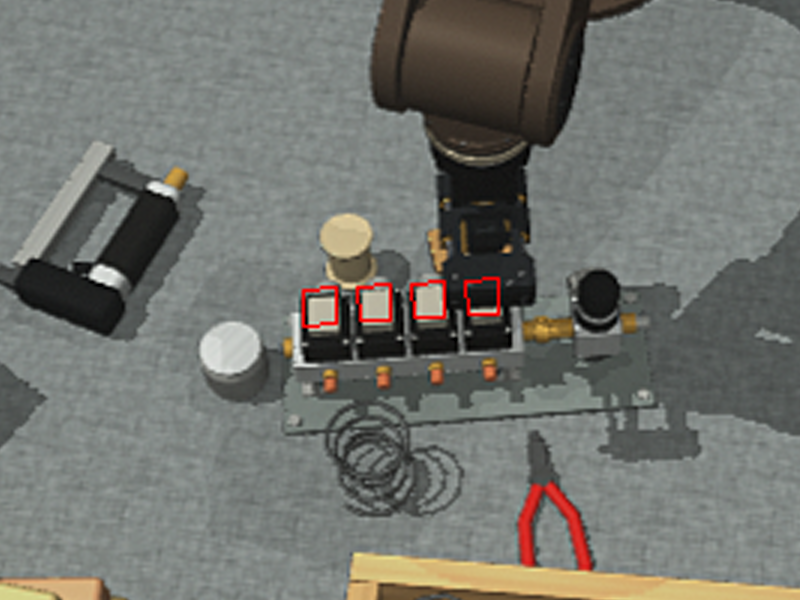

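Overlays of the key rectangles agree with all three pictures within about 2 mm, and the side view shows the fingers above key 1. Going down near it while the fingers shut.

Call:
{"fn": "drive_tool", "kwargs": {"increments": [[[0, -0.05, 0.6], [0, 0, 0]], [[0, 0, 0.6], [0, 0, 0]], [[0, 0, 0], [0, 0, 0]], [[0, 0, 0], [0, 0, 0]], [[0, 0, 0], [0, 0, 0]]]}}

```text
t: 2.75
eef_pos: [527.7, -37.1, 119.3]
tcp_rot: [3.141, 0.0, 1.728]
ft_force: [0.4, 0.5, -0.5]
opening: 0.0
```

Call:
{"fn": "drive_tool", "kwargs": {"increments": [[[0, 0, 0], [0, 0, 0]], [[0, 0, 0], [0, 0, 0]], [[0, 0, 0], [0, 0, 0]]]}}

```text
t: 3.0
eef_pos: [527.5, -37.0, 119.3]
tcp_rot: [3.141, 0.0, 1.728]
ft_force: [-0.7, -0.3, -0.1]
opening: 0.005
```

Call:
{"fn": "drive_tool", "kwargs": {"increments": [[[0, 0, 0.05], [0, 0, 0]], [[0, 0, 0], [0, 0, 0]]]}}

```text
t: 3.17
eef_pos: [527.3, -37.0, 117.1]
tcp_rot: [3.141, 0.0, 1.728]
ft_force: [0.1, 0.6, -0.4]
opening: 0.005
```

Call:
{"fn": "drive_tool", "kwargs": {"increments": [[[0, 0, 0.17], [0, 0, 0]], [[0, 0, 0], [0, 0, 0]], [[0, 0, 0], [0, 0, 0]]]}}

```text
t: 3.42
eef_pos: [527.1, -37.0, 111.7]
tcp_rot: [-3.141, -0.0, 1.728]
ft_force: [-0.4, -1.0, -0.1]
opening: 0.003
```

Call:
{"fn": "drive_tool", "kwargs": {"increments": [[[0, 0, 0.05], [0, 0, 0]], [[0, 0, 0], [0, 0, 0]], [[0, 0, 0], [0, 0, 0]]]}}

```text
t: 3.67
eef_pos: [527.3, -37.0, 110.5]
tcp_rot: [3.142, -0.0, 1.728]
ft_force: [-0.3, 0.2, 1.2]
opening: 0.005
```

Call:
{"fn": "drive_tool", "kwargs": {"increments": [[[0, 0, 0.03], [0, 0, 0]], [[0, 0, 0], [0, 0, 0]], [[0, 0, 0], [0, 0, 0]]]}}

```text
t: 3.92
eef_pos: [527.3, -37.0, 109.7]
tcp_rot: [3.141, 0.0, 1.728]
ft_force: [0.1, 0.2, 2.1]
opening: 0.003
```

Call:
{"fn": "drive_tool", "kwargs": {"increments": [[[0, 0, 0.03], [0, 0, 0]], [[0, 0, 0], [0, 0, 0]], [[0, 0, 0], [0, 0, 0]]]}}

```text
t: 4.17
eef_pos: [527.3, -37.0, 108.8]
tcp_rot: [3.141, 0.0, 1.728]
ft_force: [-0.7, 0.2, 2.1]
opening: -0.001
```

Call:
{"fn": "drive_tool", "kwargs": {"increments": [[[0, 0, -0.28], [0, 0, 0]], [[0, 0, 0], [0, 0, 0]]]}}

```text
t: 4.33
eef_pos: [527.7, -37.1, 118.3]
tcp_rot: [3.14, 0.0, 1.728]
ft_force: [1.1, -0.3, 0.8]
opening: 0.002
```

Call:
{"fn": "drive_tool", "kwargs": {"increments": [[[-0.77, 0, 0], [0, 0, 0]], [[-0.76, 0, 0], [0, 0, 0]], [[0, 0, 0], [0, 0, 0]], [[0, 0, 0.17], [0, 0, 0]], [[0, 0, 0], [0, 0, 0]]]}}

```text
t: 4.75
eef_pos: [534.0, -82.0, 111.4]
tcp_rot: [-3.141, -0.0, 1.727]
ft_force: [0.4, 0.2, 0.6]
opening: 0.002
```

Key 1 gives softly from 111 mm, so it is free. Key 2 next.

Call:
{"fn": "drive_tool", "kwargs": {"increments": [[[0, 0, 0.05], [0, 0, 0]], [[0, 0, 0], [0, 0, 0]], [[0, 0, 0], [0, 0, 0]]]}}

```text
t: 5.0
eef_pos: [534.3, -81.7, 110.5]
tcp_rot: [-3.141, -0.0, 1.728]
ft_force: [-0.9, 0.6, 1.7]
opening: 0.003
```

Call:
{"fn": "drive_tool", "kwargs": {"increments": [[[0, 0, 0.03], [0, 0, 0]], [[0, 0, 0], [0, 0, 0]], [[0, 0, 0], [0, 0, 0]]]}}

```text
t: 5.25
eef_pos: [534.5, -82.1, 109.7]
tcp_rot: [3.141, -0.0, 1.728]
ft_force: [0.4, 0.8, 0.9]
opening: 0.003
```

Call:
{"fn": "drive_tool", "kwargs": {"increments": [[[0, 0, 0.03], [0, 0, 0]], [[0, 0, 0], [0, 0, 0]], [[0, 0, 0], [0, 0, 0]]]}}

```text
t: 5.5
eef_pos: [534.6, -82.3, 108.8]
tcp_rot: [3.141, 0.0, 1.728]
ft_force: [0.1, 1.0, 2.6]
opening: 0.002
```

Call:
{"fn": "drive_tool", "kwargs": {"increments": [[[0, 0, 0], [0, 0, 0]]]}}

```text
t: 5.58
eef_pos: [534.5, -82.3, 108.8]
tcp_rot: [3.141, 0.0, 1.728]
ft_force: [-0.1, 1.1, 2.3]
opening: 0.002
```

Call:
{"fn": "drive_tool", "kwargs": {"increments": [[[0, 0, 0], [0, 0, 0]]]}}

```text
t: 5.67
eef_pos: [534.6, -82.3, 108.8]
tcp_rot: [3.141, 0.0, 1.728]
ft_force: [0.7, 1.9, 2.2]
opening: 0.007
```

Call:
{"fn": "drive_tool", "kwargs": {"increments": [[[0, 0, -0.28], [0, 0, 0]], [[0, 0, 0], [0, 0, 0]]]}}

```text
t: 5.83
eef_pos: [534.9, -82.6, 118.4]
tcp_rot: [3.14, 0.001, 1.728]
ft_force: [-0.2, 0.3, 0.2]
opening: 0.009
```

Call:
{"fn": "drive_tool", "kwargs": {"increments": [[[-0.77, 0.02, 0], [0, 0, 0]], [[-0.76, 0, 0], [0, 0, 0]], [[0, 0, 0], [0, 0, 0]], [[0, 0, 0.17], [0, 0, 0]], [[0, 0, 0], [0, 0, 0]]]}}

```text
t: 6.25
eef_pos: [541.7, -127.2, 111.3]
tcp_rot: [-3.141, -0.001, 1.727]
ft_force: [-0.1, 0.2, 0.1]
opening: 0.004
```

Call:
{"fn": "drive_tool", "kwargs": {"increments": [[[0, 0, 0.05], [0, 0, 0]], [[0, 0, 0], [0, 0, 0]], [[0, 0, 0], [0, 0, 0]]]}}

```text
t: 6.5
eef_pos: [542.1, -126.9, 110.5]
tcp_rot: [-3.141, -0.0, 1.728]
ft_force: [-0.6, -0.5, 1.4]
opening: 0.005
```

Call:
{"fn": "drive_tool", "kwargs": {"increments": [[[0, 0, 0.03], [0, 0, 0]], [[0, 0, 0], [0, 0, 0]], [[0, 0, 0], [0, 0, 0]]]}}

```text
t: 6.75
eef_pos: [542.3, -127.3, 109.7]
tcp_rot: [3.141, -0.0, 1.728]
ft_force: [-0.3, 0.4, 1.8]
opening: 0.002
```

Call:
{"fn": "drive_tool", "kwargs": {"increments": [[[0, 0, 0.03], [0, 0, 0]], [[0, 0, 0], [0, 0, 0]], [[0, 0, 0], [0, 0, 0]]]}}

```text
t: 7.0
eef_pos: [542.3, -127.5, 108.8]
tcp_rot: [3.141, -0.0, 1.728]
ft_force: [-0.1, 1.2, 2.1]
opening: 0.002
```

Call:
{"fn": "drive_tool", "kwargs": {"increments": [[[0, 0, 0], [0, 0, 0]]]}}

```text
t: 7.08
eef_pos: [542.3, -127.6, 108.8]
tcp_rot: [3.141, 0.0, 1.728]
ft_force: [0.4, 1.2, 1.7]
opening: 0.004
```

Keys 2 and 3 are free too: both push back softly from 111 mm. Key 4 still gets its own tap.

Call:
{"fn": "drive_tool", "kwargs": {"increments": [[[0, 0, -0.28], [0, 0, 0]], [[0, 0, 0], [0, 0, 0]]]}}

```text
t: 7.25
eef_pos: [542.7, -127.8, 118.4]
tcp_rot: [3.14, 0.001, 1.728]
ft_force: [-0.1, -0.2, 0.6]
opening: 0.004
```

Call:
{"fn": "drive_tool", "kwargs": {"increments": [[[-0.77, 0.02, 0], [0, 0, 0]], [[-0.76, 0, 0], [0, 0, 0]], [[0, 0, 0], [0, 0, 0]], [[0, 0, 0.17], [0, 0, 0]], [[0, 0, 0], [0, 0, 0]]]}}

```text
t: 7.67
eef_pos: [549.4, -172.4, 111.2]
tcp_rot: [-3.141, -0.001, 1.727]
ft_force: [-0.5, -0.7, -0.8]
opening: 0.005
```

Call:
{"fn": "drive_tool", "kwargs": {"increments": [[[0, 0, 0.05], [0, 0, 0]], [[0, 0, 0], [0, 0, 0]], [[0, 0, 0], [0, 0, 0]]]}}

```text
t: 7.92
eef_pos: [549.9, -172.2, 110.5]
tcp_rot: [-3.141, -0.0, 1.728]
ft_force: [-0.2, 0.1, -0.3]
opening: 0.01
```

Call:
{"fn": "drive_tool", "kwargs": {"increments": [[[0, 0, 0.05], [0, 0, 0]], [[0, 0, 0], [0, 0, 0]], [[0, 0, 0], [0, 0, 0]]]}}

```text
t: 8.17
eef_pos: [550.0, -172.7, 109.0]
tcp_rot: [3.142, -0.0, 1.728]
ft_force: [0.4, -0.3, 0.8]
opening: 0.005
```

Call:
{"fn": "drive_tool", "kwargs": {"increments": [[[0, 0, 0], [0, 0, 0]]]}}

```text
t: 8.25
eef_pos: [550.0, -172.8, 109.1]
tcp_rot: [3.141, 0.0, 1.728]
ft_force: [-0.0, -0.4, -0.2]
opening: 0.007
```

No force at 109, so key 4 sits lower. I'll keep going in small steps until I feel it.

Call:
{"fn": "drive_tool", "kwargs": {"increments": [[[0, 0, 0.04], [0, 0, 0]], [[0, 0, 0], [0, 0, 0]], [[0, 0, 0], [0, 0, 0]]]}}

```text
t: 8.5
eef_pos: [550.0, -172.9, 107.8]
tcp_rot: [3.142, -0.0, 1.728]
ft_force: [-0.7, 1.3, 0.2]
opening: 0.002
```

Call:
{"fn": "drive_tool", "kwargs": {"increments": [[[0, 0, 0.03], [0, 0, 0]], [[0, 0, 0], [0, 0, 0]], [[0, 0, 0], [0, 0, 0]]]}}

```text
t: 8.75
eef_pos: [550.1, -172.9, 107.1]
tcp_rot: [3.141, 0.0, 1.728]
ft_force: [0.1, 0.1, 2.3]
opening: 0.003
```

Call:
{"fn": "drive_tool", "kwargs": {"increments": [[[0, 0, 0.01], [0, 0, 0]], [[0, 0, 0], [0, 0, 0]], [[0, 0, 0], [0, 0, 0]]]}}

```text
t: 9.0
eef_pos: [550.1, -172.9, 106.8]
tcp_rot: [3.141, 0.0, 1.728]
ft_force: [-1.1, 0.0, 3.7]
opening: 0.002
```

Key 4 is solid at 107 mm (2.3 N, then 3.7 N in 0.3 mm), so it is the latched one. I'll lift off to finish the tap, then press it right down to about 103 mm.

Call:
{"fn": "drive_tool", "kwargs": {"increments": [[[0, 0, -0.3], [0, 0, 0]], [[0, 0, 0], [0, 0, 0]], [[0, 0, 0], [0, 0, 0]]]}}

```text
t: 9.25
eef_pos: [550.2, -172.9, 116.2]
tcp_rot: [3.141, 0.001, 1.728]
ft_force: [-0.2, -0.2, 0.5]
opening: 0.008
```

Call:
{"fn": "drive_tool", "kwargs": {"increments": [[[0, 0, 0.25], [0, 0, 0]], [[0, 0, 0.1], [0, 0, 0]], [[0, 0, 0.07], [0, 0, 0]], [[0, 0, 0], [0, 0, 0]], [[0, 0, 0], [0, 0, 0]]]}}

```text
t: 9.67
eef_pos: [550.1, -172.9, 102.9]
tcp_rot: [3.141, 0.0, 1.728]
ft_force: [0.4, 0.5, 5.1]
opening: 0.003
```

Call:
{"fn": "drive_tool", "kwargs": {"increments": [[[0, 0, -0.3], [0, 0, 0]], [[0, 0, -0.2], [0, 0, 0]], [[0, 0, -1], [0, 0, 0]], [[0, 0, -1], [0, 0, 0]], [[0, 1, -0.5], [0, 0, 0]]]}}

```text
t: 10.08
eef_pos: [577.4, -168.6, 196.8]
tcp_rot: [3.141, 0.001, 1.726]
ft_force: [0.3, -1.3, -0.4]
opening: 0.005
```

Call:
{"fn": "drive_tool", "kwargs": {"increments": [[[0, 1, -0.5], [0, 0, 0]], [[0, 1, 0], [0, 0, 0]], [[0, 1, 0], [0, 0, 0]], [[0, 0, 0], [0, 0, 0]], [[0, 0, 0], [0, 0, 0]]]}}

```text
t: 10.5
eef_pos: [668.8, -153.5, 207.4]
tcp_rot: [-3.14, -0.001, 1.729]
ft_force: [-0.4, -0.3, -0.6]
opening: 0.006
```

```bash
python3 - <<'E'
from h import *
s=env.state();print(s['t'],s['eef_pos'],s['ft_force'])
o=np.array([539.2,-105.1,111])
for n in ['side','wrist','scene']:
    p=snap(n,n+'2.png')
    for r in env.tip_of('key_4',p)[:5]: print(n,np.round(r['point'],1),round(r['score'],2))
    im=cv2.resize(p['pixels'],None,fx=4,fy=4,interpolation=cv2.INTER_CUBIC)
    c=np.int32(proj(p,o)*4); print(c)
    cv2.imwrite(f'pics/z_{n}2.png',im[max(0,c[1]-300):c[1]+300,max(0,c[0]-400):c[0]+400])
E
```

```text
10.5 [ 668.79375898 -153.46873285  207.40597307] [-0.42467196 -0.34711462 -0.63314838]
side [541.9 -82.2 110.4] 0.69
side [ 553.3 -172.2  112.6] 0.54
[1246  905]
wrist [ 551.2 -175.4  110. ] 0.88
wrist [528.4 -39.6 110.8] 0.83
wrist [538.4 -83.8 109.1] 0.75
wrist [ 544.5 -126.2  108.8] 0.58
[524 497]
scene [ 544.3 -126.9  112.7] 0.5
[955 771]
```

View pics/z_side2.png

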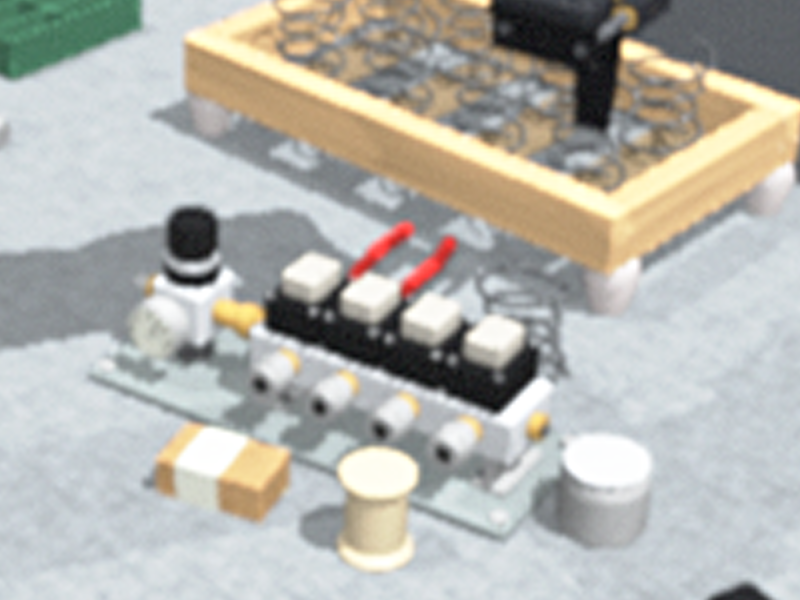

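View pics/z_wrist2.png

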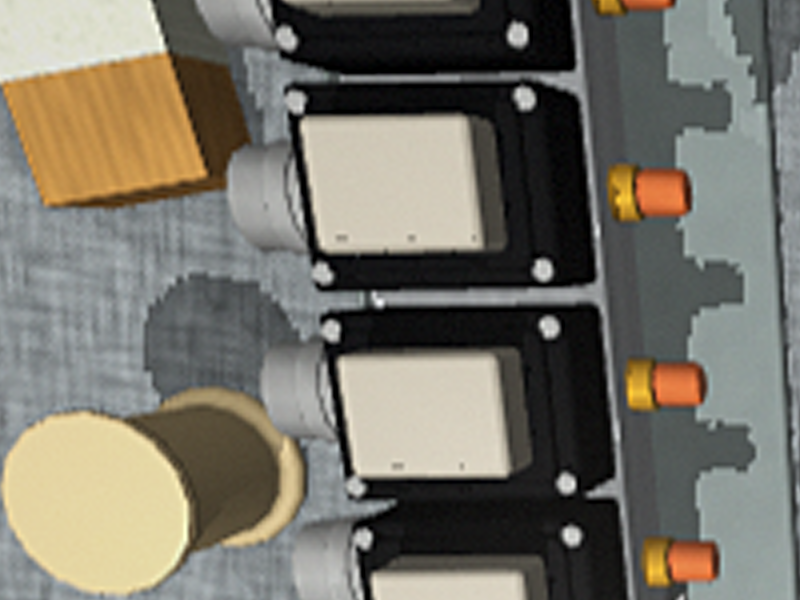

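The side view shows four evenly stepped keys at (312,272), (370,297), (430,318) and (496,340), all raised, with nothing else moved. I'll compare key 4 with the first pictures.

```bash
python3 - <<'E'
from h import *
o=np.array([539.2,-105.1,111]);u=np.array([-.157,.987,0])
p=env.read_camera('side')
a=cv2.imread('pics/side0.png');b=cv2.imread('pics/side2.png')
g=lambda i:cv2.cvtColor(i,cv2.COLOR_BGR2GRAY).astype(np.float32)
for k,y in enumerate((69,23,-23,-69)):
    c=np.int32(np.round(proj(p,o+u*y)));d=proj(p,o+u*y-[0,0,4])-proj(p,o+u*y)
    s=np.s_[c[1]-9:c[1]+11,c[0]-11:c[0]+12]
    print(k+1,'shift a->b',np.round(cv2.phaseCorrelate(g(a[s]),g(b[s]),cv2.createHanningWindow((23,20),cv2.CV_32F)),2),'4mm=',d.round(2),'absdiff',np.abs(g(a[s])-g(b[s])).mean())
x=cv2.absdiff(a,b).max(2);print(x.shape)
c=np.int32(proj(p,o))
im=np.vstack([cv2.resize(i[c[1]-25:c[1]+25,c[0]-50:c[0]+50],None,fx=6,fy=6,interpolation=cv2.INTER_NEAREST) for i in(a,b)])
cv2.imwrite('pics/cmp.png',im)
E
```

```text
Traceback (most recent call last):
ValueError: setting an array element with a sequence. The requested array has an inhomogeneous shape after 1 dimensions. The detected shape was (2,) + inhomogeneous part.
```

```bash
python3 - <<'E'
from h import *
o=np.array([539.2,-105.1,111]);u=np.array([-.157,.987,0])
p=env.read_camera('side')
a=cv2.imread('pics/side0.png');b=cv2.imread('pics/side2.png')
g=lambda i:cv2.cvtColor(i,cv2.COLOR_BGR2GRAY).astype(np.float32)
for k,y in enumerate((69,23,-23,-69)):
    c=np.int32(np.round(proj(p,o+u*y)));d=proj(p,o+u*y-[0,0,4])-proj(p,o+u*y)
    s=np.s_[c[1]-9:c[1]+11,c[0]-11:c[0]+12]
    print(k+1,cv2.phaseCorrelate(g(a[s]),g(b[s]),cv2.createHanningWindow((23,20),cv2.CV_32F)),'4mm=',d.round(2),np.abs(g(a[s])-g(b[s])).mean())
c=np.int32(proj(p,o))
im=np.vstack([cv2.resize(i[c[1]-25:c[1]+25,c[0]-50:c[0]+50],None,fx=6,fy=6,interpolation=cv2.INTER_NEAREST) for i in(a,b)])
cv2.imwrite('pics/cmp.png',im)
E
```

```text
1 ((0.057864179410371364, -0.37031454917398854), 0.69794253607591) 4mm= [-0.02  1.29] 21.686956
2 ((0.1931600433357712, 0.10843975986245091), 0.7282301271955173) 4mm= [-0.05  1.31] 14.915217
3 ((-0.004741039492973442, -0.7226901043009288), 0.6700330992539724) 4mm= [-0.07  1.32] 13.093478
4 ((-0.22999318382241363, -0.6418430589885951), 0.8664878179629644) 4mm= [-0.09  1.33] 12.095653
```

View pics/cmp.png

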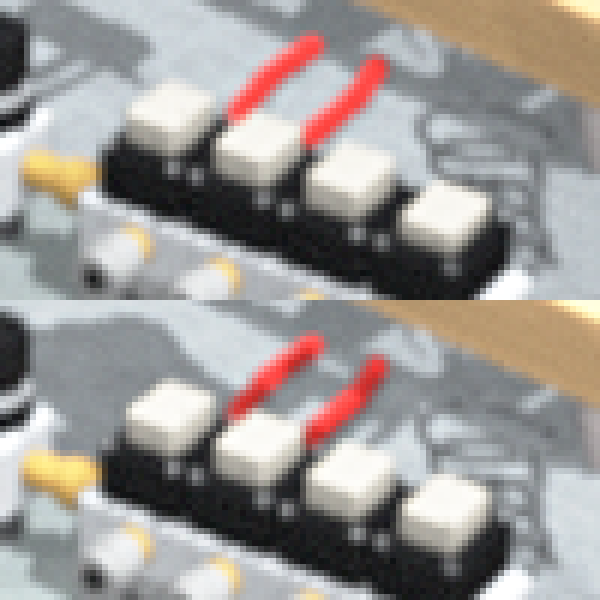

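Phase shifts of -0.64 px on key 4 suggest it rose, but that is weak next to the noise. A light touch (no more than 2 mm) will settle it.

Call:
{"fn": "drive_tool", "kwargs": {"increments": [[[0, -1, 0], [0, 0, 0]], [[0, -1, 0], [0, 0, 0]], [[0, -1, 0.5], [0, 0, 0]], [[0, -1, 0.5], [0, 0, 0]], [[0, 0, 0], [0, 0, 0]]]}}

```text
t: 11.32
eef_pos: [544.4, -172.5, 176.0]
tcp_rot: [-3.136, -0.003, 1.726]
ft_force: [1.0, 0.2, -0.8]
opening: 0.004
```

Call:
{"fn": "drive_tool", "kwargs": {"increments": [[[0, 0, 1], [0, 0, 0]], [[0, 0, 0.9], [0, 0, 0]], [[0, 0, 0], [0, 0, 0]], [[0, 0, 0], [0, 0, 0]]]}}

```text
t: 11.65
eef_pos: [549.8, -172.8, 120.8]
tcp_rot: [-3.14, -0.001, 1.727]
ft_force: [-0.3, -0.1, 0.8]
opening: 0.006
```

Call:
{"fn": "drive_tool", "kwargs": {"increments": [[[0, 0, 0.26], [0, 0, 0]], [[0, 0, 0], [0, 0, 0]], [[0, 0, 0], [0, 0, 0]]]}}

```text
t: 11.9
eef_pos: [550.4, -172.9, 114.0]
tcp_rot: [3.141, 0.001, 1.728]
ft_force: [-0.3, 0.3, 0.4]
opening: 0.007
```

Call:
{"fn": "drive_tool", "kwargs": {"increments": [[[0, 0, 0.1], [0, 0, 0]], [[0, 0, 0], [0, 0, 0]], [[0, 0, 0], [0, 0, 0]]]}}

```text
t: 12.15
eef_pos: [550.3, -172.9, 110.6]
tcp_rot: [3.141, 0.0, 1.728]
ft_force: [0.3, -0.5, 1.4]
opening: 0.007
```

Call:
{"fn": "drive_tool", "kwargs": {"increments": [[[0, 0, 0], [0, 0, 0]]]}}

```text
t: 12.23
eef_pos: [550.2, -172.9, 110.6]
tcp_rot: [3.141, 0.0, 1.728]
ft_force: [0.6, -0.5, 1.3]
opening: 0.005
```

Call:
{"fn": "drive_tool", "kwargs": {"increments": [[[0, 0, 0], [0, 0, 0]]]}}

```text
t: 12.32
eef_pos: [550.2, -172.9, 110.5]
tcp_rot: [3.141, 0.0, 1.728]
ft_force: [0.1, -0.5, 1.0]
opening: 0.002
```

Three readings of 1.0–1.4 N at 110.6 mm, where there was none before: key 4 is up. Retreating.

Call:
{"fn": "drive_tool", "kwargs": {"increments": [[[0, 0, -0.5], [0, 0, 0]], [[0, 0, -1], [0, 0, 0]], [[0, 0, -1], [0, 0, 0]], [[0, 0, -0.5], [0, 0, 0]], [[0, 0, 0], [0, 0, 0]]]}}

```text
t: 12.73
eef_pos: [551.0, -173.3, 203.7]
tcp_rot: [3.137, 0.003, 1.728]
ft_force: [-0.7, 0.9, -0.9]
opening: 0.005
```

Call:
{"fn": "drive_tool", "kwargs": {"increments": [[[0, 0, 0], [0, 0, 0]], [[0, 0, 0], [0, 0, 0]], [[0, 0, 0], [0, 0, 0]]]}}

```text
t: 12.98
eef_pos: [549.5, -172.6, 199.0]
tcp_rot: [-3.14, -0.001, 1.728]
ft_force: [0.4, -0.3, 0.7]
opening: 0.003
```

```bash
python3 - <<'E'
from h import *
s=env.state();print(s['t'],s['eef_pos'],s['ft_force'])
print(env.job_done())
E
```

```text
12.9833 [ 549.46806998 -172.62050221  198.97809465] [ 0.38729838 -0.32166607  0.68723932]
the job is handed in; nothing more can be done
None
```

The latched key was key 4. I released it and handed the job in at 13 s, with the tool about 90 mm clear above the keys.

- **Tapping:** I tapped keys 1 to 4 in order with the shut fingertips. Keys 1–3 gave softly from about 111 mm and were pushed only about 2 mm (2–2.6 N). Key 4 gave no force down to about 108 mm, then was solid at 107 mm (2.3 to 3.7 N within 0.3 mm).
- **Release:** I lifted off, then pressed key 4 to 102.9 mm (5.1 N) and let go.
- **Last checks:** A very light touch on key 4 afterwards met it at about 110.6 mm with 1.0–1.4 N, so it is up. The side picture, taken before that touch, shows all four keys raised and the things around the station undisturbed.
- **Weak checks:** The before/after picture shift for key 4 pointed the right way, but was too small and noisy to count alone, so I relied on the touch. Force readings carried about 0.5–1 N of noise. I did not touch keys 1–3 again after their taps.

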